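# Clamp the test tiles in the decorating holder

### The arm

A 6-joint arm with a two-finger parallel gripper is mounted at the origin on the work surface. World frame = base frame: x ahead of the robot, y to its left, z up, the work surface at z = 0. Lengths are in mm, angles in rad, forces in N, time in s.
With the tool pointing down it reaches from about 350 to 775 mm from the base axis. Payload 5.5 kg.
Tool frame: the origin (TCP) lies at the very end of the fingers, on their centre line; the grasp point (between the pads) lies 19 mm behind it; z points along the fingers, y is the line along which they close (so a half turn about z gives the same grasp; the last joint's range is limited). The gripper opens to 85 mm and grips with 20 to 120 N. Pads are 22 mm wide; open, the fingers measure 114 mm over their backs; the gripper's body (76 mm by 85 mm) begins 54 mm behind the grasp point. The pads swing forward as they close: fully open they stand 13 mm farther back than shut.
Start: joints at [-1.394, 0.313, 0.046, 1.304, 0, 1.431], TCP at [179.124, -546.431, 231.323] pointing down, gripper open.
Joint ranges: [-2.76, 2.76], [-0.86, 1.69], [-1.03, 1.26], [-2.2, 2.34], [-1.47, 1.5], [-3.14, 3.14]. Speed limits (rad/s): [2.57, 2.57, 3.14, 3.14, 3.14, 3.14].

### API

Orientations are given as a rotation vector (axis times angle).
In Python, from workcell import manip gives the robot as it stands.
- The arm moves only by the tool apply_moves, never from a script. Its argument "steps" is a list of rows, each a list of 4 numbers: the shift along the tool's x, y, z in mm, then the turn about the tool's z in rad. A call has 1 to 10 rows; each row is the pose to reach, as a shift and turn from the pose commanded when the call began, along the tool's axes at that moment; what a row does not reach only later rows make up. A row lasts 1/10 s, in which the tool goes at most 50 mm and 8.59 degrees, less where a joint would pass 70% of its speed; a pose out of reach is approached as far as the arm can. A call with a gripper value outside its range is refused whole. "claw" is the finger opening in mm, from 0 to 85.4, set as the call begins (left out, the last holds). The fingers move at their own pace and stop on an object; "grip_force" is the grip in N (left out, the last holds). Time passes only in rows, so rows that repeat a pose let the fingers close. It gives the time, the measured TCP pose, the force, the opening and the grip force at its end, in the units of the state.
- manip.state(): the state, without advancing time (a new reading comes with each control period).
- manip.camera(name): name is "side" or "top" or "wrist"; returns the picture (384x512x3 uint8, red, green, blue); there is no depth.
- manip.camera_info(name): a dict with "intrinsics" (3x3 intrinsics, pixels), "k1" (the pictures are not rectified: a ray, as slopes to the right and down, at radius r is drawn at 1 + k1 r^2 times it, then the intrinsics apply), "world_from_camera" (4x4, takes a point from camera to world coordinates). Camera axes: x right, y up, looking along -z (the intrinsics and any distortion apply to the point x, -y, -z); pixel columns grow to the right and rows downward; lengths in mm; the calibration is good to about 2 mm. A picture is of the moment at which its call begins: read the wrist's pose just before it. camera_info takes no time and is no camera call; for the wrist camera it gives the pose at the moment of the call.
- manip.job_done(): hands the job in; it is judged then, once.
The state is a dict: "time_s": time; "joints": joint angles; "qd": joint speeds; "tau": joint torques, N m; "eef_pos": TCP position; "ee_rot": TCP orientation; "contact_force": force on the tool from outside, world axes, zero at the start; "ft_torque": the same for the moment, N m; "grip_width": finger opening in mm; "grip_force": force on a finger pad.
Only numpy, scipy, OpenCV 4.12 (cv2) and the standard library are available. Lean on these libraries where they do the work, as an engineer would, in place of code of your own. Each camera call takes 0.05 s, during which the arm holds its last target. There are 200 camera calls.

### The job

Turn the holder's black knob back (counter-clockwise) until there is room between its jaws, stand every test tile upright on the raised bed between the fixed and the moving jaw with its fin parallel to them, and once all are loaded turn the knob clockwise until the tiles are squeezed against the fixed jaw and the ratchet slips and clicks. Only then lay the wooden hand-rest bar flat across the holder's two posts, centred and between their upturned lips. Leave the mug, the jar and the bowl where they are.

Things in the scene. Friction and masses are not known exactly. Their poses are not given: they have to be found in the camera images.
- tile1: clay glaze-test tile, an upside-down T: base 60 mm (own x) x 44 mm (own y) x 16 mm, one upright fin 10 mm thick (own x) x 44 mm wide (own y) in the middle, its top 80 mm above the underside; about 120 g. All five are alike; three to five are present. Origin: centre of the underside, z up. Starts standing on the table at any yaw; half a turn is the same
- tile2: clay glaze-test tile, an upside-down T: base 60 mm (own x) x 44 mm (own y) x 16 mm, one upright fin 10 mm thick (own x) x 44 mm wide (own y) in the middle, its top 80 mm above the underside; about 120 g. All five are alike; three to five are present. Origin: centre of the underside, z up. Starts standing on the table at any yaw; half a turn is the same
- tile3: clay glaze-test tile, an upside-down T: base 60 mm (own x) x 44 mm (own y) x 16 mm, one upright fin 10 mm thick (own x) x 44 mm wide (own y) in the middle, its top 80 mm above the underside; about 120 g. All five are alike; three to five are present. Origin: centre of the underside, z up. Starts standing on the table at any yaw; half a turn is the same
- tile4: clay glaze-test tile, an upside-down T: base 60 mm (own x) x 44 mm (own y) x 16 mm, one upright fin 10 mm thick (own x) x 44 mm wide (own y) in the middle, its top 80 mm above the underside; about 120 g. All five are alike; three to five are present. Origin: centre of the underside, z up. Starts standing on the table at any yaw; half a turn is the same
- tile5: clay glaze-test tile, an upside-down T: base 60 mm (own x) x 44 mm (own y) x 16 mm, one upright fin 10 mm thick (own x) x 44 mm wide (own y) in the middle, its top 80 mm above the underside; about 120 g. All five are alike; three to five are present. Origin: centre of the underside, z up. Starts standing on the table at any yaw; half a turn is the same
- bar: the hand-rest bar: a plain brown wooden bar 270 mm long (own x) x 30 mm wide (own y) x 20 mm thick, 120 g, lying on the table to the robot's left, long side roughly away from the robot. Origin: centre of the underside
- holder: the fixed holder (240 x 270 mm) in the middle of the work area. Own x points away from the robot (turned by at most 0.2 rad), y along the jaws, z up; origin on the table below the bed's middle. From the robot outwards: cam block with the knob (axis at x = -105 mm, y = 0), moving jaw, bed, fixed jaw, two hand-rest posts
- bed (a point): middle of the bed's top, 60 mm above the table, axes as the holder's. Narrow ledge, y -125..125, x -24..18 mm; tiles overhang it. Fixed jaw's face at x = +30 mm, moving jaw's at x = -46 mm + jaw; jaws rise 14 mm above the bed, as long as it. A clamped tile's origin is at x = 0, y within -100..100; 48 mm apart leaves room for five. Tiles sit flat on the bed, on no jaw
- jaw (a joint): travel of the moving jaw towards the fixed jaw, m: 0 = fully open (76 mm between the faces), 0.016 = closed on the 60 mm tiles. Starts at 0.017 to 0.024, too narrow for a tile. A light spring (2 N) keeps its follower on the cam under the knob: jaw = 0.013 x (1 - cos(cam)), unless it meets a tile
- cam (a joint): turn of the round eccentric steel cam under the knob, rad; 0 = jaw fully open, grows clockwise seen from above, 1.8 = closed on the tiles, stops at 0 and 2.9. Takes 0.22 N m to turn it freely and stays where it is left
- ratchet (a joint): how far the knob has slipped clockwise over the cam, rad; starts at 0. The knob carries the cam along until the jaw squeezes the tiles, then slips at 0.44 N m; 0.26 rad of slip is one click. Counter-clockwise it does not slip but takes the cam back. Keep it below 0.26 until the tiles are in. World yaw of the knob's bar = holder yaw - cam - ratchet
- knob_grip (a point): on the knob's axis, 106 mm above the table, at the height to grip. Black knob with a bar handle 50 mm long (this point's x), 12 mm thick (its y), 38 mm high (82 to 120 mm above the table) on a 44 mm disc. Turns about the vertical; half a turn looks the same but for a white mark
- rest (a point): middle between the two hand-rest posts at the height of their seats, 110 mm above the table, 82 mm beyond the bed's middle line; axes as the holder's. Posts at y = -110 and +110 mm, 18 mm thick along y; each seat is 38 mm wide (x) between two lips 9 mm high, 5 mm thick. The bar lies along y with its origin at this point
- mug: bystander: a white mug, 80 mm across, 85 mm high, origin under its centre
- jar: bystander: a blue ceramic jar with white cap, 70 mm across, 90 mm high, origin under its centre
- bowl: bystander: a white bowl, 100 mm across, 50 mm high, origin under its centre
Mind the look-alikes: they are no part of the job. Leave any green or red look-alike of the tile3 alone.

How it is judged:
By the outcome, as a careful person would: the job done as asked, in the order asked, and still so for the second after the job is handed in, with the robot touching nothing.
Of tile1, tile2, tile3, tile4, tile5 only 3 to 5 are there at a start; the rules pass over those that are not, and their reading is None.
At some moment in a run one of tile1, tile2, tile3, tile4, tile5, bar may be knocked a few centimetres aside while the robot is not near it.
It also fails if it takes over 210 s, if anything falls off the work surface, if the arm or the gripper's body presses on something with over 40 N, if the wrist force passes 120 N, or if a joint passes its speed limit or range.

## Working session

There is one attempt and no reset: what is moved stays moved. The work goes in short steps, Python scripts to look and compute and a tool call to move; the robot and the scene stay as the last step left them, time stands still between calls to the robot, and variables do not carry over. Pictures are saved under pics/ and viewed, at most 16 in all, crops included, and the job is handed in when it is done.

Besides the shell and the picture viewer there is one more tool, called after ">>>" in YAML: its name, and indented under it one key for each argument. apply_moves: Moves the arm, as the interface text tells. Its arguments: {"type":"object","properties":{"steps":{"type":"array"},"claw":{"type":"number"},"grip_force":{"type":"number"}},"required":["steps"]}

```bash
ls; mkdir -p pics; python3 - <<'E'
from workcell import manip
import cv2,numpy as np
for n in("top","side"):
    im=manip.camera(n); cv2.imwrite(f"pics/{n}0.png",im[:,:,::-1])
    i=manip.camera_info(n); print(n,np.round(i["intrinsics"],1).tolist(),i["k1"],np.round(i["world_from_camera"],3).tolist())
s=manip.state();print(s)
i=manip.camera_info("wrist");print(np.round(i["intrinsics"],1).tolist(),i["k1"],np.round(i["world_from_camera"],3).tolist())
E
```

```text
pics
top [[444.0, 0.0, 256.5], [0.0, 444.0, 188.9], [0.0, 0.0, 1.0]] -0.14181934282004835 [[0.012, 0.998, -0.067, 426.954], [-1.0, 0.012, -0.005, -4.385], [-0.004, 0.067, 0.998, 1267.609], [0.0, 0.0, 0.0, 1.0]]
side [[388.3, 0.0, 254.7], [0.0, 388.3, 203.1], [0.0, 0.0, 1.0]] -0.04443617056961976 [[-0.861, 0.267, -0.433, 31.344], [-0.509, -0.486, 0.711, 772.834], [-0.021, 0.832, 0.554, 709.922], [0.0, 0.0, 0.0, 1.0]]
{'time_s': 0.1, 'joints': array([-1.39358958e+00,  3.13966355e-01,  4.50978649e-02,  1.30360810e+00,
        3.42221002e-05,  1.43123283e+00]), 'qd': array([ 0.00076583, -0.00211935,  0.00408048, -0.00038974,  0.00069923,
       -0.00137788]), 'tau': array([ 1.93985419e-03, -4.81723666e+01,  2.99244064e+01,  1.26783139e-02,
       -1.08545380e-04,  1.03042618e-05]), 'eef_pos': array([ 179.05171578, -545.93298198,  230.47684687]), 'ee_rot': array([-3.10061064e+00, -4.95238655e-01, -4.07041943e-06]), 'contact_force': array([0.6612805 , 0.79525929, 1.18535085]), 'ft_torque': array([-0.09002021,  0.00117914, -0.01281674]), 'grip_force': 0.0, 'grip_width': 85.48106105951129}
[[272.9, 0.0, 253.0], [0.0, 272.9, 193.5], [0.0, 0.0, 1.0]] 0.0007044930756230889 [[0.312, 0.917, 0.248, 242.287], [-0.95, 0.302, 0.078, -525.598], [-0.003, -0.26, 0.966, 372.178], [0.0, 0.0, 0.0, 1.0]]
```

View pics/top0.png

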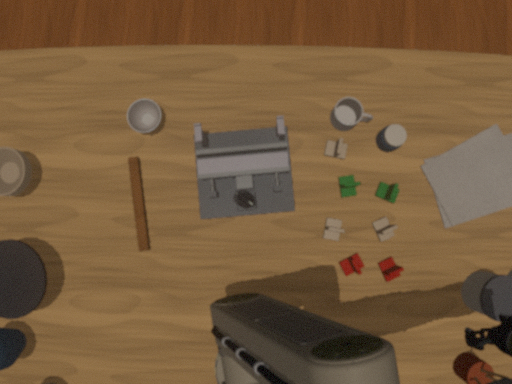

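View pics/side0.png

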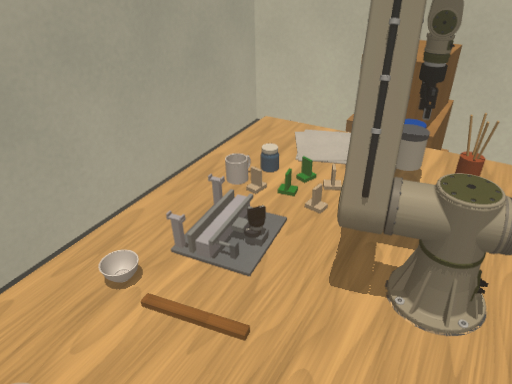

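Candidates for tiles in the top view: beige T's at (336,149), (333,230) and (385,229). The look-alikes are green at (347,187) and (387,192), and red at (351,264) and (390,269). I choose the three beige ones. The knob is the black spot at (245,200), the bar is at (139,203), the bowl is at (145,116), the mug is at (348,113) and the jar is at (392,138).

```bash
cat > h.py <<'E'
from workcell import manip
import cv2,numpy as np
from scipy.spatial.transform import Rotation as R
def cam(n,save=None):
    i=manip.camera_info(n); im=manip.camera(n)
    if save: cv2.imwrite(f"pics/{save}.png",im[:,:,::-1])
    return im,i
def ray(i,px):
    px=np.atleast_2d(px).astype(float); K=i["intrinsics"]
    d=np.array([i["k1"],0,0,0.])
    u=cv2.undistortPoints(px[:,None],np.array(K),d)[:,0]
    W=np.array(i["world_from_camera"]); 
    return W[:3,3],np.c_[u[:,0],-u[:,1],-np.ones(len(u))]@W[:3,:3].T
def plane(i,px,z):
    o,d=ray(i,px); return o+d*((z-o[2])/d[:,2])[:,None]
def proj(i,P):
    W=np.array(i["world_from_camera"]); p=(np.atleast_2d(P)-W[:3,3])@W[:3,:3]
    q=p*[1,-1,-1]; x=q[:,:2]/q[:,2:]; x=x*(1+i["k1"]*(x**2).sum(1))[:,None]
    K=i["intrinsics"]; return x@np.diag([K[0][0],K[1][1]])+[K[0][2],K[1][2]]
def pose():
    s=manip.state(); M=R.from_rotvec(s["ee_rot"]).as_matrix()
    return s,s["eef_pos"],M,np.arctan2(M[1,0],M[0,0])
def go(t,yaw=None):
    s,p,M,y=pose(); d=M.T@(np.array(t)-p); 
    w=lambda a:(a+np.pi)%(2*np.pi)-np.pi
    print("at",p.round(1),"yaw",y.round(3),"-> tool d",d.round(1),"turn",None if yaw is None else round(-w(yaw-y),3))
E
python3 - <<'E'
from h import *
im=cv2.imread("pics/top0.png")[:,:,::-1]; i=manip.camera_info("top")
hsv=cv2.cvtColor(im.copy(),cv2.COLOR_RGB2HSV)
for n,p,z in [("t1",(336,149),20),("t2",(333,230),20),("t3",(385,229),20),("knob",(245,199),115),("bar",(139,203),20),("barend1",(134,158),20),("barend2",(143,249),20),("postL",(199,135),119),("postR",(281,127),119),("mug",(348,113),80),("jar",(394,136),90),("bowl",(145,116),50)]:
    print(n,plane(i,p,z).round(0)[0,:2],hsv[p[1],p[0]])
E
```

```text
t1 [ 628. -223.] [12 82 90]
t2 [ 398. -215.] [ 15  66 143]
t3 [ 401. -364.] [18 81 98]
knob [478.  31.] [19 76 47]
bar [467. 335.] [ 15 161 106]
barend1 [596. 354.] [ 13 158 105]
barend2 [337. 321.] [ 15 165  99]
postL [645. 154.] [  9  25 135]
postR [668. -61.] [ 12  25 132]
mug [ 718. -247.] [ 16  33 149]
jar [ 655. -371.] [ 17  43 148]
bowl [711. 318.] [ 18  26 148]
```

```bash
python3 - <<'E'
from h import *
go([520,35,300],0.94)
E
```

```text
at [ 179.1 -545.9  230.5] yaw 0.317 -> tool d [ 505.  -445.9  -68.6] turn -0.623
```

>>> apply_moves:
  steps:
    - [505, -446, -69, -0.62]
    - [505, -446, -69, -0.62]
    - [505, -446, -69, -0.62]
    - [505, -446, -69, -0.62]
    - [505, -446, -69, -0.62]
    - [505, -446, -69, -0.62]
    - [505, -446, -69, -0.62]
    - [505, -446, -69, -0.62]
    - [505, -446, -69, -0.62]
    - [505, -446, -69, -0.62]
  claw: 40

```text
time_s: 1.1
eef_pos: [431.3, -115.4, 282.3]
ee_rot: [2.803, 1.418, -0.0]
contact_force: [0.8, -0.6, -0.4]
grip_width: 39.9
grip_force: 0.0
```

```bash
python3 - <<'E'
from h import *
go([520,35,300],0.94)
E
```

```text
at [ 431.3 -115.4  282.3] yaw 0.937 -> tool d [173.7 -17.6 -17.7] turn -0.003
```

>>> apply_moves:
  steps:
    - [174, -18, -18, 0]
    - [174, -18, -18, 0]
    - [174, -18, -18, 0]
    - [174, -18, -18, 0]
    - [174, -18, -18, 0]
    - [174, -18, -18, 0]

```text
time_s: 1.7
eef_pos: [519.1, 33.8, 299.6]
ee_rot: [-2.802, -1.42, 0.002]
contact_force: [-0.1, 0.0, 0.4]
grip_width: 39.9
grip_force: 0.0
```

```bash
python3 - <<'E'
from h import *
cam("wrist","w1"); cam("top","top1"); go([520,35,300],0.94)
a=cv2.imread("pics/w1.png");b=cv2.imread("pics/top1.png")[200:384,180:420]
cv2.imwrite("pics/w1v.png",np.hstack([a,cv2.resize(b,(240,384))[:, :]]))
E
```

```text
at [518.7  32.7 299.8] yaw 0.936 -> tool d [ 2.6 -0.3 -0.2] turn -0.004
```

View pics/w1v.png

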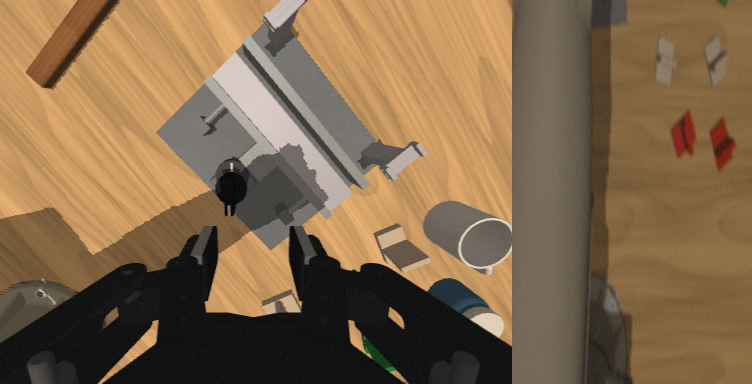

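The knob is at (231,183) with its white mark at about (231,166). The bar handle lies nearly along the tool's x. Three beige tiles, no extra ones where the arm used to be. Next, an enlarged holder crop.

```bash
python3 - <<'E'
import cv2
a=cv2.imread("pics/w1.png")[0:260,150:430]
cv2.imwrite("pics/w1c.png",cv2.resize(a,None,fx=2.3,fy=2.3,interpolation=cv2.INTER_CUBIC))
E
```

```text
(no output)
```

View pics/w1c.png

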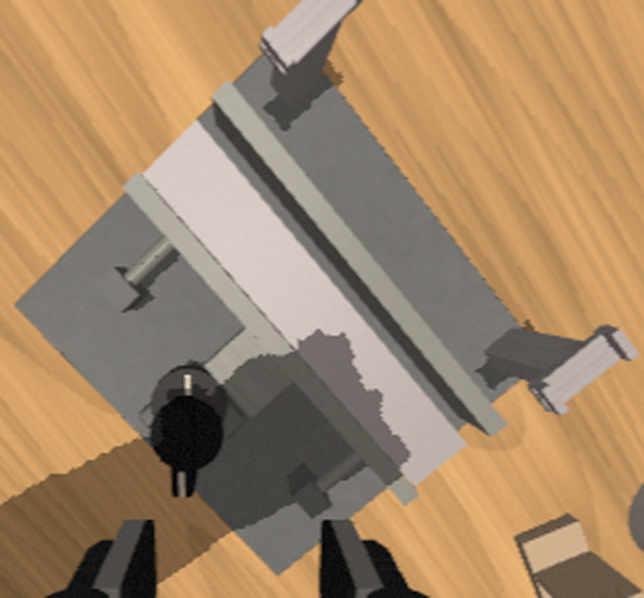

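```bash
python3 - <<'E'
from h import *
i=manip.camera_info("wrist")
c=lambda p,z: plane(i,np.array(p)/2.3+[150,0],z)
f=c([(232,82),(508,425),(213,100),(488,432)],74); m=c([(126,186),(405,500),(141,173),(417,490)],74)
b=c([(16,304),(279,573)],4); po=c([(263,40),(545,410),(640,345)],119)
for q in (f,m,b,po): print(q.round(1).tolist())
for q in (f[:2],f[2:],m[:2],m[2:],b): d=q[0]-q[1]; print("yaw",np.arctan2(-d[0],d[1]).round(3),np.hypot(*d[:2]).round(1))
y=np.mean([np.arctan2(-(q[0]-q[1])[0],(q[0]-q[1])[1]) for q in (f[:2],f[2:])])
ex=np.array([np.cos(y),np.sin(y)]); ey=np.array([-ex[1],ex[0]])
mid=lambda q:q.mean(0)[:2]
O=mid(f[2:])-30*ex; print("origin",O,"moving jaw face x",(mid(m[2:])-O)@ex,(mid(m[:2])-O)@ex,"y",(mid(m)-O)@ey, "fix far",(mid(f[:2])-O)@ex)
K=O-105*ex; print("knob",K, "proj",(proj(i,[[*K,120]])-[150,0])*2.3)
for p in [(187,375),(182,495)]: print((c(p,120)[0,:2]-K))
E
```

```text
[[614.2, 166.6, 74.0], [637.9, -80.2, 74.0], [601.0, 165.7, 74.0], [626.1, -76.8, 74.0]]
[[537.4, 160.0, 74.0], [562.5, -84.0, 74.0], [548.1, 160.3, 74.0], [572.0, -82.8, 74.0]]
[[425.8, 160.3, 4.0], [454.0, -109.5, 4.0]]
[[628.8, 162.1, 119.0], [647.9, -64.3, 119.0], [703.3, -63.1, 119.0]]
yaw 0.096 247.9
yaw 0.103 243.8
yaw 0.103 245.3
yaw 0.098 244.3
yaw 0.104 271.3
origin [583.69027834  41.47987113] moving jaw face x -23.826751575725563 -33.944918478159636 y -0.23180285008077986 fix far 42.32015703815283
knob [479.20944667  31.05126566] proj [[178.68936361 452.96121375]]
[28.99537936 30.47829005]
[-13.05497911 -19.80450756]
```

```bash
python3 - <<'E'
from h import *
go([479.5,31,150],0.91)
E
```

```text
at [518.7  32.7 299.8] yaw 0.936 -> tool d [-24.5 -30.4 149.9] turn 0.026
```

>>> apply_moves:
  steps:
    - [-25, -30, 150, 0.03]
    - [-25, -30, 150, 0.03]
    - [-25, -30, 150, 0.03]
    - [-25, -30, 150, 0.03]
    - [-25, -30, 150, 0.03]
    - [-25, -30, 150, 0.03]
    - [-25, -30, 150, 0.03]

```text
time_s: 2.5
eef_pos: [484.1, 30.4, 153.6]
ee_rot: [2.821, 1.374, 0.009]
contact_force: [-0.2, -0.2, -0.2]
grip_width: 39.9
grip_force: 0.0
```

```bash
python3 - <<'E'
from h import *
im,i=cam("wrist","w2"); go([479.5,31,150],0.91)
s,p,M,y=pose(); print(proj(i,[[*p[:2],120],[479.2,31,120]]))
a=cv2.imread("pics/w2.png")[130:384,140:370]
cv2.imwrite("pics/w2c.png",cv2.resize(a,None,fx=2.3,fy=2.3,interpolation=cv2.INTER_CUBIC))
E
```

```text
at [483.6  30.6 153.2] yaw 0.907 -> tool d [-2.2 -3.5  3.2] turn -0.003
[[251.40495007 220.94367603]
 [245.95982127 224.2361905 ]]
```

View pics/w2c.png

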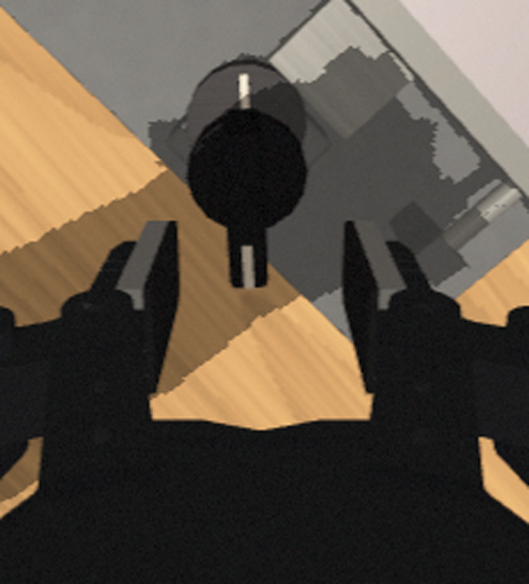

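```bash
python3 - <<'E'
from h import *
i=manip.camera_info("wrist")
e=plane(i,(140+248.5/2.3,130+288/2.3),120)[0]; print("bar end",e.round(1))
for z in(76,80,82): print("disc",z,plane(i,(140+247/2.3,130+170/2.3),z)[0].round(1))
y=.905; print("axis",e[:2]+25*np.array([np.cos(y),np.sin(y)]))
print((np.array([-105,0])))
E
```

```text
bar end [465.5  12.1 120. ]
disc 76 [479.7  31.9  76. ]
disc 80 [480.5  32.9  80. ]
disc 82 [480.9  33.3  82. ]
axis [480.92222358  31.76362787]
[-105    0]
```

>>> apply_moves:
  steps:
    - [0, 0, 0, 0]
    - [0, 0, 0, 0]
    - [0, 0, 0, 0]

```text
time_s: 2.85
eef_pos: [480.8, 31.1, 150.6]
ee_rot: [2.824, 1.376, 0.001]
contact_force: [-0.5, 0.5, 0.4]
grip_width: 40.2
grip_force: 0.0
```

```bash
python3 - <<'E'
from h import *
go([480.7,32,87],0.905); go([480.7,32,120],0.905)
E
```

```text
at [480.8  31.1 150.6] yaw 0.907 -> tool d [ 0.6 -0.7 63.6] turn 0.002
at [480.8  31.1 150.6] yaw 0.907 -> tool d [ 0.6 -0.6 30.6] turn 0.002
```

>>> apply_moves:
  steps:
    - [0.6, -0.6, 35, 0]
    - [0.6, -0.6, 62, 0]
    - [0.6, -0.6, 62, 0]
    - [0.6, -0.6, 62, 0]

```text
time_s: 3.25
eef_pos: [480.0, 32.0, 88.4]
ee_rot: [-2.824, -1.376, 0.002]
contact_force: [0.3, -0.1, 0.7]
grip_width: 39.9
grip_force: 0.0
```

>>> apply_moves:
  steps:
    - [0, 0, 0, 0]
    - [0, 0, 0, 0]
    - [0, 0, 0, 0]
    - [0, 0, 0, 0]
    - [0, 0, 0, 0]
  claw: 8
  grip_force: 40

```text
time_s: 3.75
eef_pos: [480.5, 32.9, 89.8]
ee_rot: [-2.823, -1.377, -0.003]
contact_force: [-4.1, 3.2, 6.4]
grip_width: 11.3
grip_force: 39.1
```

```bash
python3 - <<'E'
from h import *
go([480.7,32,87],3.1);print(pose()[0])
E
```

```text
at [480.5  32.9  89.8] yaw 0.908 -> tool d [-0.5  0.7  2.8] turn -2.192
{'time_s': 3.75, 'joints': array([-9.98249932e-02,  2.27787664e-01, -4.33931103e-01,  9.07967862e-01,
        1.90894018e-03,  2.13391080e+00]), 'qd': array([-0.00157338, -0.0008542 , -0.00096319, -0.00068689, -0.00085875,
        0.00159281]), 'tau': array([ -1.88812964, -37.1296978 ,  26.19830489,  -1.4930502 ,
        -0.95634732,   0.15509393]), 'eef_pos': array([480.47870626,  32.85245226,  89.84502816]), 'ee_rot': array([-2.82251122, -1.37713161, -0.00305849]), 'contact_force': array([-4.06179628,  3.21118877,  6.35104729]), 'ft_torque': array([0.73600742, 0.64634947, 0.13849049]), 'grip_force': 39.05557572841644, 'grip_width': 11.339074816219448}
```

>>> apply_moves:
  steps:
    - [0, -0.8, -2.5, 0]
    - [0, -0.8, -2.5, 0]
    - [0, -0.8, -2.5, -0.12]
    - [0, -0.8, -2.5, -0.24]
    - [0, -0.8, -2.5, -0.36]
    - [0, -0.8, -2.5, -0.48]
    - [0, -0.8, -2.5, -0.6]
    - [0, -0.8, -2.5, -0.72]
    - [0, -0.8, -2.5, -0.84]
    - [0, -0.8, -2.5, -0.96]
  grip_force: 50

```text
time_s: 4.75
eef_pos: [478.3, 33.1, 90.1]
ee_rot: [-1.862, -2.527, 0.001]
contact_force: [-1.8, 2.6, -6.5]
grip_width: 11.2
grip_force: 51.6
```

```bash
python3 - <<'E'
from h import *
go([480.7,32,87],3.1);s=pose()[0];print(s["ft_torque"],s["contact_force"])
E
```

```text
at [478.3  33.1  90.1] yaw 1.871 -> tool d [-1.7  2.   3. ] turn -1.229
[ 0.63903119  0.20027884 -0.21776705] [-1.81483378  2.56875882 -6.53109484]
```

>>> apply_moves:
  steps:
    - [0, 0, 1, -0.12]
    - [0, 0, 1, -0.24]
    - [0, 0, 1, -0.36]
    - [0, 0, 1, -0.48]
    - [0, 0, 1, -0.6]
    - [0, 0, 1, -0.72]
    - [0, 0, 1, -0.84]
    - [0, 0, 1, -0.96]
    - [0, 0, 1, -1.08]
    - [0, 0, 1, -1.2]

```text
time_s: 5.75
eef_pos: [477.1, 31.4, 90.0]
ee_rot: [-0.112, -3.135, 0.004]
contact_force: [-7.1, -4.0, 3.5]
grip_width: 11.5
grip_force: 53.2
```

>>> apply_moves:
  steps:
    - [0, 0, 0, 0]
    - [0, 0, 0, 0]

```text
time_s: 5.95
eef_pos: [477.1, 31.4, 89.9]
ee_rot: [-0.118, -3.135, 0.004]
contact_force: [-6.9, -4.0, 2.9]
grip_width: 11.2
grip_force: 53.4
```

```bash
python3 - <<'E'
from h import *
go([480.7,32,87],3.1);s=pose()[0];print(s["ft_torque"],s["contact_force"],s["joints"])
E
```

```text
at [477.1  31.4  89.9] yaw 3.067 -> tool d [-3.6  0.8  2.9] turn -0.033
[-0.67645324  1.40805971  0.25895215] [-6.87451177 -3.99650182  2.89710913] [-0.10034114  0.22614061 -0.43583884  0.91309353 -0.0031098  -0.02535462]
```

>>> apply_moves:
  steps:
    - [0, 0, 0, 0]
    - [0, 0, 0, 0]
    - [0, 0, -50, 0]
    - [0, 0, -100, 0]
    - [0, 0, -150, 0]
    - [0, 0, -200, 0]
    - [0, 0, -200, 0]
  claw: 40

```text
time_s: 6.65
eef_pos: [483.4, 32.1, 297.8]
ee_rot: [0.117, 3.125, -0.002]
contact_force: [0.9, 0.5, -0.6]
grip_width: 39.8
grip_force: 0.0
```

```bash
python3 - <<'E'
from h import *
go([560,-280,300],3.067)
E
```

```text
at [483.4  32.1 297.8] yaw 3.067 -> tool d [ -99.7 -305.5   -0.6] turn -0.0
```

>>> apply_moves:
  steps:
    - [-100, -305, 0, 0]
    - [-100, -305, 0, 0]
    - [-100, -305, 0, 0]
    - [-100, -305, 0, 0]
    - [-100, -305, 0, 0]
    - [-100, -305, 0, 0]
    - [-100, -305, 0, 0]
    - [-100, -305, 0, 0]
    - [-100, -305, 0, 0]
    - [-100, -305, 0, 0]

```text
time_s: 7.65
eef_pos: [556.6, -278.2, 290.1]
ee_rot: [0.116, 3.139, 0.0]
contact_force: [0.3, -1.0, -1.3]
grip_width: 40.1
grip_force: 0.0
```

```bash
python3 - <<'E'
from h import *
im,i=cam("wrist","w3"); np.save("w3.npy",i["world_from_camera"]); go([560,-280,300],3.067)
a=cv2.imread("pics/w3.png")[0:300]
cv2.imwrite("pics/w3c.png",cv2.resize(a,None,fx=1.56,fy=1.56,interpolation=cv2.INTER_CUBIC))
E
```

```text
at [ 556.6 -277.9  290.3] yaw 3.068 -> tool d [-3.5 -1.8 -9.7] turn 0.001
```

View pics/w3c.png

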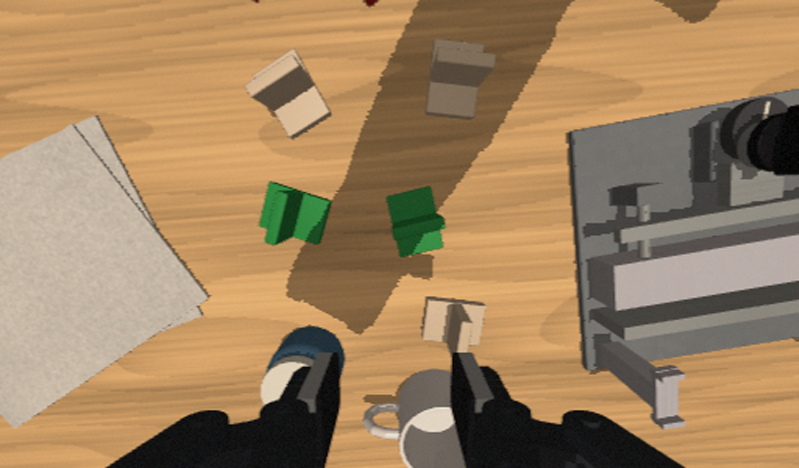

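A is at crop (290,93), B at (460,78) in shadow, C at (453,325) next to the mug (425,430). I take each pose from its visible 44 mm base edge.

```bash
python3 - <<'E'
from h import *
i=manip.camera_info("wrist"); i["world_from_camera"]=np.load("w3.npy")
for n,p,q in [("A",(328,113),(292,137)),("B",(474,118),(427,113)),("C",(427,297),(424,343))]:
    w=plane(i,np.array([p,q])/1.5605,16)[:,:2]; d=(w[1]-w[0]); L=np.hypot(*d); d/=L
    m=w.mean(0); nrm=np.array([-d[1],d[0]])
    # inward = toward crop fin
    inn=plane(i,np.array([{"A":(290,93),"B":(460,78),"C":(455,323)}[n]])/1.5605,30)[0,:2]-m
    if nrm@inn<0: nrm=-nrm
    print(n,"edge len",L.round(1),"centre",(m+30*nrm).round(1),"fin dir yaw",np.arctan2(d[1],d[0]).round(3))
E
```

```text
A edge len 39.4 centre [ 404.9 -359.2] fin dir yaw -1.102
B edge len 42.9 centre [ 403.4 -212.7] fin dir yaw -1.742
C edge len 49.3 centre [ 628.7 -221.2] fin dir yaw -0.117
```

```bash
python3 - <<'E'
from h import *
go([628.7,-221,150],3.02)
E
```

```text
at [ 556.6 -277.9  290.3] yaw 3.068 -> tool d [-67.6  62.1 140.3] turn 0.048
```

>>> apply_moves:
  steps:
    - [-68, 62, 60, 0.05]
    - [-68, 62, 60, 0.05]
    - [-68, 62, 100, 0.05]
    - [-68, 62, 140, 0.05]
    - [-68, 62, 140, 0.05]
    - [-68, 62, 140, 0.05]
    - [-68, 62, 140, 0.05]
    - [-68, 62, 140, 0.05]

```text
time_s: 8.5
eef_pos: [630.6, -223.5, 153.3]
ee_rot: [0.196, 3.13, -0.004]
contact_force: [0.0, 0.9, 0.4]
grip_width: 39.5
grip_force: 0.0
```

```bash
python3 - <<'E'
from h import *
im,i=cam("wrist","w4"); np.save("w4.npy",i["world_from_camera"]); go([628.7,-221,150],3.02)
a=cv2.imread("pics/w4.png")[100:300,130:380]
cv2.imwrite("pics/w4c.png",cv2.resize(a,None,fx=3,fy=3,interpolation=cv2.INTER_CUBIC))
E
```

```text
at [ 630.4 -223.5  152.9] yaw 3.016 -> tool d [2.  2.2 2.8] turn -0.004
```

View pics/w4c.png

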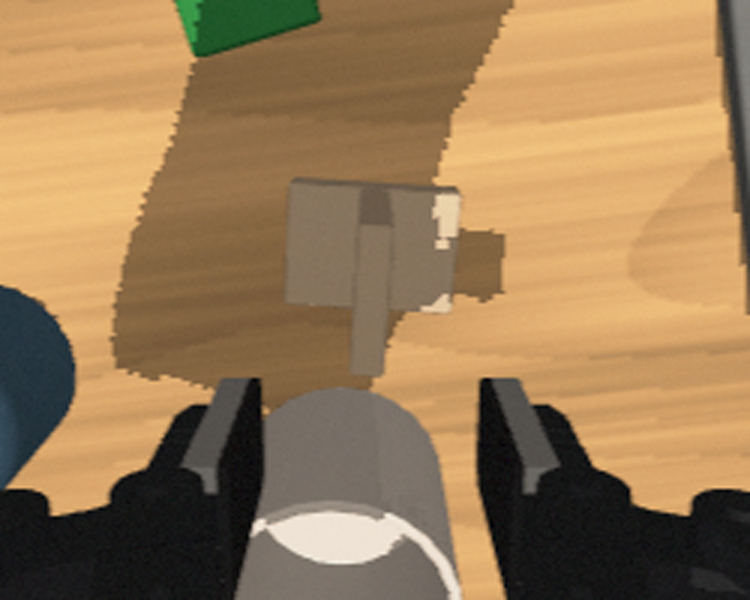

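Tile C's fin top is clean: crop corners (361,225), (391,225), (383,374), (351,373).

```bash
cat >> h.py <<'E'
def fin(npy,pts,off,sc,z=80):
    i=manip.camera_info("wrist"); i["world_from_camera"]=np.load(npy)
    w=plane(i,np.array(pts)/sc+off,z)[:,:2]; a,b,c,d=w  # far-left,far-right,near-right,near-left
    v=(a+b-c-d)/2; yaw=np.arctan2(v[1],v[0]); print("len",np.hypot(*v).round(1),"thick",np.hypot(*(a-b)).round(1),"centre",w.mean(0).round(1),"yaw",yaw.round(3))
    return w.mean(0),yaw
E
python3 - <<'E'
from h import *
c,y=fin("w4.npy",[(361,225),(391,225),(383,374),(351,373)],[130,100],3)
go([*c,45],y)
E
```

```text
len 42.5 thick 8.0 centre [ 629.7 -222.3] yaw 2.96
at [ 630.4 -223.5  152.9] yaw 3.016 -> tool d [  1.3   1.2 107.8] turn 0.057
```

>>> apply_moves:
  steps:
    - [0, 0, 0, 0.05]
    - [0, 0, 0, 0.05]
    - [0, 0, 0, 0.05]

```text
time_s: 8.85
eef_pos: [629.4, -223.0, 150.9]
ee_rot: [0.273, 3.128, -0.001]
contact_force: [-0.2, 0.3, -0.5]
grip_width: 40.0
grip_force: 0.0
```

```bash
python3 - <<'E'
from h import *
go([629.5,-222.3,45],2.96)
E
```

```text
at [ 629.4 -223.   150.9] yaw 2.967 -> tool d [  0.2   0.8 105.9] turn 0.007
```

>>> apply_moves:
  steps:
    - [0, 0.8, 50, 0]
    - [0, 0.8, 95, 0]
    - [0, 0.8, 105, 0]
    - [0, 0.8, 105, 0]
    - [0, 0.8, 105, 0]

```text
time_s: 9.35
eef_pos: [630.5, -222.4, 46.8]
ee_rot: [0.274, 3.127, -0.002]
contact_force: [-0.4, 0.2, 0.8]
grip_width: 40.2
grip_force: 0.0
```

>>> apply_moves:
  steps:
    - [0, 0, 0, 0]
    - [0, 0, 0, 0]
    - [0, 0, 0, 0]
    - [0, 0, 0, 0]
    - [0, 0, -20, 0]
    - [0, 0, -70, 0]
    - [0, 0, -120, 0]
    - [0, 0, -150, 0]
    - [0, 0, -150, 0]
  claw: 6
  grip_force: 40

```text
time_s: 10.25
eef_pos: [631.9, -222.9, 201.5]
ee_rot: [0.273, 3.12, -0.006]
contact_force: [0.2, -0.4, -0.2]
grip_width: 9.6
grip_force: 41.9
```

```bash
python3 - <<'E'
from h import *
im,i=cam("wrist","w5"); 
O=np.array([583.7,41.5]); y=.1; ex=np.array([np.cos(y),np.sin(y)]); ey=np.array([-ex[1],ex[0]])
for x,yy in [(-5,-48)]: go([*(O+x*ex+yy*ey),195],1.67)
E
```

```text
at [ 630.7 -222.3  198.2] yaw 2.967 -> tool d [ 84.  204.1   2.3] turn 1.297
```

```bash
cat >> h.py <<'E'
O=np.array([583.7,41.5]); HY=.1; ex=np.array([np.cos(HY),np.sin(HY)]); ey=np.array([-ex[1],ex[0]])
def hold(x,y): return O+x*ex+y*ey
E
python3 - <<'E'
from h import *
go([*hold(-8,-55),195],1.67)
E
```

```text
at [ 630.7 -222.3  198.2] yaw 2.967 -> tool d [ 84.9 196.6   2.3] turn 1.297
```

>>> apply_moves:
  steps:
    - [85, 197, 0, 1.3]
    - [85, 197, 0, 1.3]
    - [85, 197, 0, 1.3]
    - [85, 197, 0, 1.3]
    - [85, 197, 0, 1.3]
    - [85, 197, 0, 1.3]
    - [85, 197, 0, 1.3]
    - [85, 197, 0, 1.3]
    - [85, 197, 0, 1.3]
    - [85, 197, 0, 1.3]

```text
time_s: 11.3
eef_pos: [578.6, -12.6, 192.8]
ee_rot: [-2.11, -2.323, 0.003]
contact_force: [-0.2, -0.2, -0.9]
grip_width: 9.3
grip_force: 41.8
```

>>> apply_moves:
  steps:
    - [0, 0, 0, 0]
    - [0, 0, 0, 0]
    - [0, 0, 0, 0]

```text
time_s: 11.6
eef_pos: [579.6, -12.9, 194.4]
ee_rot: [-2.111, -2.326, 0.001]
contact_force: [-0.4, 0.4, -1.3]
grip_width: 9.7
grip_force: 41.8
```

```bash
python3 - <<'E'
from h import *
im,i=cam("wrist","w6"); np.save("w6.npy",i["world_from_camera"]); go([*hold(-8,-55),195],1.67)
a=cv2.imread("pics/w6.png")[0:340,60:460]
cv2.imwrite("pics/w6c.png",cv2.resize(a,None,fx=1.75,fy=1.75,interpolation=cv2.INTER_CUBIC))
E
```

```text
at [579.7 -12.9 194.5] yaw 1.668 -> tool d [-1.2  1.4 -0.5] turn -0.002
```

View pics/w6c.png

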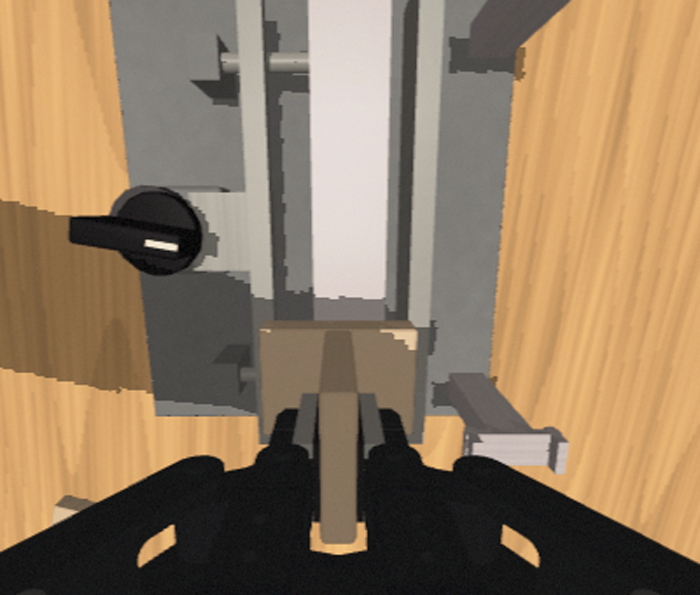

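Jaws are wide open and parallel to the held tile. I check the frame numerically with the jaw top edges: (418,5)-(412,320) fixed, (263,5)-(273,295) moving.

```bash
python3 - <<'E'
from h import *
i=manip.camera_info("wrist"); i["world_from_camera"]=np.load("w6.npy")
w=plane(i,np.array([(418,5),(412,320),(263,5),(273,295)])/1.75+[60,0],74)[:,:2]
print([((p-O)@ex,(p-O)@ey) for p in w])
b=plane(i,np.array([(310,250),(388,250)])/1.75+[60,0],60)[:,:2]
print("bed",[((p-O)@ex,(p-O)@ey) for p in b])
# held tile base far-edge corners, z= TCP-45+16
t=plane(i,np.array([(261,330),(418,330)])/1.75+[60,0],194.5-46+16)[:,:2]
print("tile",[((p-O)@ex,(p-O)@ey) for p in t])
E
```

```text
[(np.float64(29.89780519563649), np.float64(106.8563573840853)), (np.float64(32.87291031005501), np.float64(-47.51799926037844)), (np.float64(-44.243926258412586), np.float64(107.06566615368176)), (np.float64(-44.7434601610354), np.float64(-33.12902240208621))]
bed [(np.float64(-24.604529935904846), np.float64(-9.66704403799673)), (np.float64(19.861360694815996), np.float64(-9.777046955524973))]
tile [(np.float64(-37.17986311490786), np.float64(-30.61598523705347)), (np.float64(20.92947915957942), np.float64(-30.751534457873476))]
```

>>> apply_moves:
  steps:
    - [0, 0, 50, 0]
    - [0, 0, 80, 0]
    - [0, 0, 86, 0]
    - [0, 0, 88, 0]
    - [0, 0, 89, 0]
    - [0, 0, 89, 0]

```text
time_s: 12.25
eef_pos: [579.8, -12.9, 106.7]
ee_rot: [2.112, 2.326, 0.0]
contact_force: [-2.8, 1.0, 3.8]
grip_width: 9.5
grip_force: 42.8
```

>>> apply_moves:
  steps:
    - [0, 0, 0.5, 0]
    - [0, 0, 0.5, 0]
    - [0, 0, 0.5, 0]
    - [0, 0, -30, 0]
    - [0, 0, -70, 0]
    - [0, 0, -95, 0]
    - [0, 0, -95, 0]
  claw: 32

```text
time_s: 12.95
eef_pos: [582.4, -13.3, 205.2]
ee_rot: [2.108, 2.321, 0.007]
contact_force: [0.4, 0.1, 0.9]
grip_width: 32.1
grip_force: 0.0
```

```bash
python3 - <<'E'
from h import *
go([403.4,-212.7,150],1.40)
E
```

```text
at [582.4 -13.3 205.2] yaw 1.667 -> tool d [-181.2 -197.7   54.1] turn 0.267
```

>>> apply_moves:
  steps:
    - [-181, -198, 0, 0.27]
    - [-181, -198, 0, 0.27]
    - [-181, -198, 0, 0.27]
    - [-181, -198, 0, 0.27]
    - [-181, -198, 0, 0.27]
    - [-181, -198, 0, 0.27]
    - [-181, -198, 54, 0.27]
    - [-181, -198, 54, 0.27]
    - [-181, -198, 54, 0.27]
    - [-181, -198, 54, 0.27]

```text
time_s: 13.95
eef_pos: [400.9, -212.2, 147.8]
ee_rot: [2.404, 2.02, 0.0]
contact_force: [-1.1, 0.1, 0.3]
grip_width: 32.0
grip_force: 0.0
```

```bash
python3 - <<'E'
from h import *
im,i=cam("wrist","w7"); np.save("w7.npy",i["world_from_camera"]); go([403.4,-212.7,150],1.4)
a=cv2.imread("pics/w7.png")[100:300,130:380]
cv2.imwrite("pics/w7c.png",cv2.resize(a,None,fx=3,fy=3,interpolation=cv2.INTER_CUBIC))
E
```

```text
at [ 401.3 -212.4  148.2] yaw 1.398 -> tool d [ 0.1  2.1 -1.8] turn -0.002
```

View pics/w7c.png

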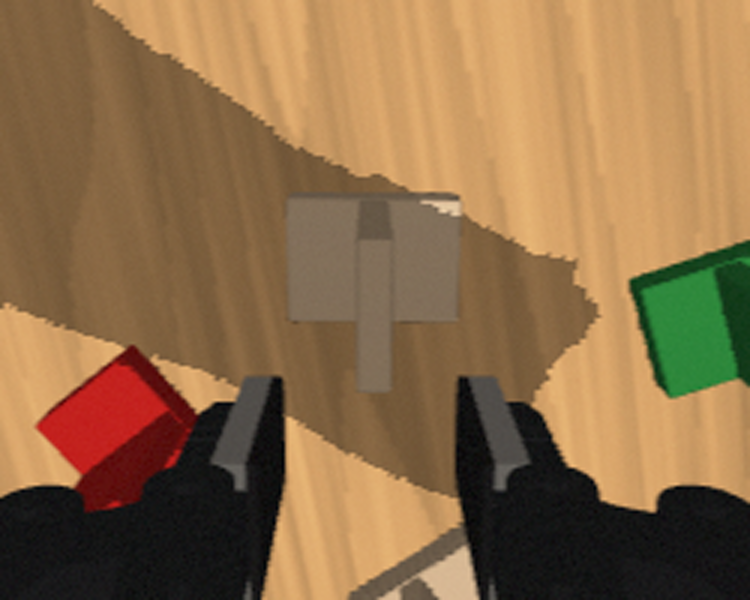

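Tile B is beige in shadow, fin top corners (358,240), (393,240), (390,391), (357,391). The red look-alike at left (115,430) is clear of the fingers.

```bash
python3 - <<'E'
from h import *
c,y=fin("w7.npy",[(358,240),(393,240),(390,391),(357,391)],[130,100],3)
go([*c,45],y)
E
```

```text
len 42.4 thick 9.2 centre [ 402.9 -213.1] yaw 1.387
at [ 401.3 -212.4  148.2] yaw 1.398 -> tool d [ -0.3   1.5 103.2] turn 0.011
```

>>> apply_moves:
  steps:
    - [0, 0.8, 50, 0.01]
    - [0, 0.8, 95, 0.01]
    - [0, 0.8, 105, 0.01]
    - [0, 0.8, 105, 0.01]
    - [0, 0.8, 105, 0.01]

```text
time_s: 14.5
eef_pos: [402.4, -213.1, 43.7]
ee_rot: [2.413, 2.007, 0.001]
contact_force: [0.2, -0.1, -0.0]
grip_width: 31.8
grip_force: 0.0
```

>>> apply_moves:
  steps:
    - [0, 0, 0, 0]
    - [0, 0, 0, 0]
    - [0, 0, 0, 0]
    - [0, 0, 0, 0]
    - [0, 0, -20, 0]
    - [0, 0, -70, 0]
    - [0, 0, -120, 0]
    - [0, 0, -150, 0]
    - [0, 0, -150, 0]
  claw: 6
  grip_force: 40

```text
time_s: 15.4
eef_pos: [403.3, -214.1, 197.1]
ee_rot: [2.409, 2.002, 0.003]
contact_force: [1.2, 0.1, -0.8]
grip_width: 9.2
grip_force: 41.2
```

```bash
python3 - <<'E'
from h import *
go([*hold(-8,0),195],1.67)
E
```

```text
at [ 403.3 -214.1  197.1] yaw 1.387 -> tool d [282.1 122.9   1.9] turn -0.283
```

>>> apply_moves:
  steps:
    - [282, 123, 0, -0.28]
    - [282, 123, 0, -0.28]
    - [282, 123, 0, -0.28]
    - [282, 123, 0, -0.28]
    - [282, 123, 0, -0.28]
    - [282, 123, 0, -0.28]
    - [282, 123, 0, -0.28]
    - [282, 123, 0, -0.28]
    - [282, 123, 0, -0.28]
    - [282, 123, 0, -0.28]

```text
time_s: 16.4
eef_pos: [572.3, 41.2, 191.5]
ee_rot: [-2.114, -2.323, 0.002]
contact_force: [-0.1, -0.2, -1.2]
grip_width: 9.6
grip_force: 41.2
```

>>> apply_moves:
  steps:
    - [0, 0, 0, 0]
    - [0, 0, 0, 0]

```text
time_s: 16.6
eef_pos: [573.0, 41.4, 192.0]
ee_rot: [2.114, 2.323, 0.0]
contact_force: [0.9, 0.4, -1.2]
grip_width: 9.6
grip_force: 41.2
```

```bash
python3 - <<'E'
from h import *
go([*hold(-8,0),104],1.67)
E
```

```text
at [573.   41.4 192. ] yaw 1.665 -> tool d [-0.9  2.6 88. ] turn -0.005
```

>>> apply_moves:
  steps:
    - [0, 2.4, 50, 0]
    - [0, 2.4, 78, 0]
    - [0, 2.4, 84, 0]
    - [0, 2.4, 86, 0]
    - [0, 2.4, 87, 0]
    - [0, 2.4, 87, 0]

```text
time_s: 17.2
eef_pos: [577.0, 42.6, 106.5]
ee_rot: [2.111, 2.323, 0.003]
contact_force: [0.0, -0.4, -1.4]
grip_width: 9.6
grip_force: 41.0
```

>>> apply_moves:
  steps:
    - [0, 0, 1, 0]
    - [0, 0, 1.5, 0]
    - [0, 0, 2, 0]
    - [0, 0, 2, 0]

```text
time_s: 17.6
eef_pos: [576.2, 42.8, 103.8]
ee_rot: [2.111, 2.325, 0.001]
contact_force: [-0.9, 0.4, 5.7]
grip_width: 9.7
grip_force: 42.1
```

Contact felt. Release and go for tile A.

>>> apply_moves:
  steps:
    - [0, 0, 0, 0]
    - [0, 0, 0, 0]
    - [0, 0, 0, 0]
    - [0, 0, -30, 0]
    - [0, 0, -70, 0]
    - [0, 0, -95, 0]
    - [0, 0, -95, 0]
  claw: 32

```text
time_s: 18.3
eef_pos: [578.2, 42.6, 201.9]
ee_rot: [2.108, 2.321, 0.007]
contact_force: [0.9, 0.3, 0.9]
grip_width: 31.9
grip_force: 0.0
```

```bash
python3 - <<'E'
from h import *
go([404.9,-359.2,150],2.04)
E
```

```text
at [578.2  42.6 201.9] yaw 1.667 -> tool d [-383.3 -211.3   50.9] turn -0.373
```

>>> apply_moves:
  steps:
    - [-383, -211, 0, -0.37]
    - [-383, -211, 0, -0.37]
    - [-383, -211, 0, -0.37]
    - [-383, -211, 0, -0.37]
    - [-383, -211, 0, -0.37]
    - [-383, -211, 0, -0.37]
    - [-383, -211, 0, -0.37]
    - [-383, -211, 0, -0.37]
    - [-383, -211, 51, -0.37]
    - [-383, -211, 51, -0.37]

```text
time_s: 19.3
eef_pos: [399.7, -360.3, 143.1]
ee_rot: [-1.652, -2.668, -0.001]
contact_force: [-0.4, 0.9, -0.6]
grip_width: 31.8
grip_force: 0.0
```

>>> apply_moves:
  steps:
    - [0, 0, 0, 0]
    - [0, 0, 0, 0]
    - [0, 0, 0, 0]

```text
time_s: 19.6
eef_pos: [403.4, -357.7, 147.7]
ee_rot: [1.645, 2.675, -0.0]
contact_force: [0.2, 0.0, -0.0]
grip_width: 32.0
grip_force: 0.0
```

```bash
python3 - <<'E'
from h import *
im,i=cam("wrist","w8"); np.save("w8.npy",i["world_from_camera"]); go([404.9,-359.2,150],2.04)
a=cv2.imread("pics/w8.png")[100:300,130:380]
cv2.imwrite("pics/w8c.png",cv2.resize(a,None,fx=3,fy=3,interpolation=cv2.INTER_CUBIC))
E
```

```text
at [ 403.6 -357.8  147.9] yaw 2.039 -> tool d [-1.8  0.5 -2.1] turn -0.001
```

View pics/w8c.png

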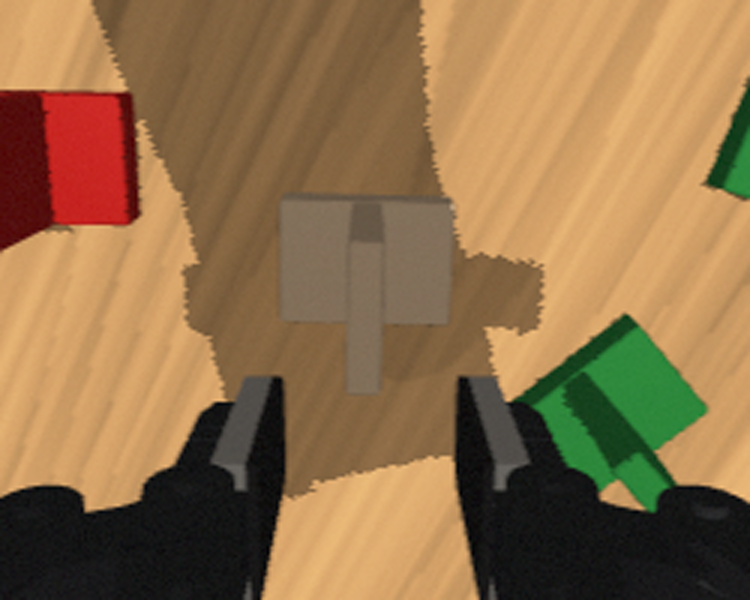

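Tile A's fin top corners: (350,242), (384,242), (381,393), (346,393). The green fin at (640,470) is about 70 mm off, so it is clear.

```bash
python3 - <<'E'
from h import *
c,y=fin("w8.npy",[(350,242),(384,242),(381,393),(346,393)],[130,100],3)
go([*c,45],y)
g=plane(manip.camera_info("wrist"),np.array([(590,480),(640,510)])/3+[130,100],80);print("green fin",g)
E
```

```text
len 42.5 thick 8.9 centre [ 404.  -359.1] yaw 2.016
at [ 403.6 -357.8  147.9] yaw 2.039 -> tool d [ -1.2  -0.4 102.9] turn 0.023
green fin [[ 482.69174836 -373.2599645    80.        ]
 [ 500.40155448 -374.99266706   80.        ]]
```

>>> apply_moves:
  steps:
    - [-1, -0.4, 50, 0.02]
    - [-1, -0.4, 95, 0.02]
    - [-1, -0.4, 103, 0.02]
    - [-1, -0.4, 103, 0.02]
    - [-1, -0.4, 103, 0.02]

```text
time_s: 20.15
eef_pos: [403.9, -360.6, 46.0]
ee_rot: [1.672, 2.656, -0.002]
contact_force: [0.3, -0.8, 0.1]
grip_width: 32.2
grip_force: 0.0
```

>>> apply_moves:
  steps:
    - [0, 0, 0, 0]
    - [0, 0, 0, 0]
    - [0, 0, 0, 0]
    - [0, 0, 0, 0]
    - [0, 0, -20, 0]
    - [0, 0, -70, 0]
    - [0, 0, -120, 0]
    - [0, 0, -150, 0]
    - [0, 0, -150, 0]
  claw: 6
  grip_force: 40

```text
time_s: 21.05
eef_pos: [404.6, -362.4, 200.1]
ee_rot: [1.67, 2.649, -0.005]
contact_force: [0.6, -0.6, -1.1]
grip_width: 9.6
grip_force: 40.8
```

```bash
python3 - <<'E'
from h import *
go([*hold(-8,55),195],1.67)
E
```

```text
at [ 404.6 -362.4  200.1] yaw 2.017 -> tool d [341.6 346.9   2.3] turn 0.347
```

>>> apply_moves:
  steps:
    - [342, 347, -20, 0.35]
    - [342, 347, -20, 0.35]
    - [342, 347, -20, 0.35]
    - [342, 347, -20, 0.35]
    - [342, 347, -20, 0.35]
    - [342, 347, -20, 0.35]
    - [342, 347, -20, 0.35]
    - [342, 347, -20, 0.35]
    - [342, 347, -20, 0.35]
    - [342, 347, -20, 0.35]

```text
time_s: 22.05
eef_pos: [568.0, 100.8, 213.3]
ee_rot: [-2.111, -2.326, 0.0]
contact_force: [0.1, 0.0, -1.1]
grip_width: 9.8
grip_force: 40.7
```

>>> apply_moves:
  steps:
    - [0, 0, 0, 0]
    - [0, 0, 0, 0]
    - [0, 0, 0, 0]

```text
time_s: 22.35
eef_pos: [567.3, 97.7, 213.1]
ee_rot: [-2.113, -2.324, 0.002]
contact_force: [0.5, 0.2, -0.9]
grip_width: 9.4
grip_force: 40.7
```

```bash
python3 - <<'E'
from h import *
go([*hold(-8,55),105],1.67)
E
```

```text
at [567.3  97.7 213.1] yaw 1.666 -> tool d [ -2.5   2.8 108.1] turn -0.004
```

>>> apply_moves:
  steps:
    - [-2, 2.5, 50, 0]
    - [-2, 2.5, 90, 0]
    - [-2, 2.5, 103, 0]
    - [-2, 2.5, 106, 0]
    - [-2, 2.5, 107, 0]
    - [-2, 2.5, 108, 0]
    - [-2, 2.5, 108, 0]

```text
time_s: 23.05
eef_pos: [571.5, 96.4, 106.9]
ee_rot: [2.112, 2.324, 0.002]
contact_force: [-0.4, 0.0, 0.2]
grip_width: 9.7
grip_force: 41.0
```

>>> apply_moves:
  steps:
    - [0, 0, 1, 0]
    - [0, 0, 1.5, 0]
    - [0, 0, 2, 0]
    - [0, 0, 2, 0]

```text
time_s: 23.45
eef_pos: [571.6, 96.7, 105.9]
ee_rot: [2.11, 2.324, 0.003]
contact_force: [-2.3, -0.4, 8.5]
grip_width: 9.3
grip_force: 42.5
```

>>> apply_moves:
  steps:
    - [0, 0, -0.5, 0]
    - [0, 0, -0.5, 0]
    - [0, 0, -0.5, 0]
    - [0, 0, -30, 0]
    - [0, 0, -80, 0]
    - [0, 0, -130, 0]
    - [0, 0, -180, 0]
    - [0, 0, -180, 0]
  claw: 32

```text
time_s: 24.25
eef_pos: [573.8, 96.9, 291.7]
ee_rot: [2.106, 2.319, 0.014]
contact_force: [0.3, 0.1, 0.3]
grip_width: 32.0
grip_force: 0.0
```

```bash
python3 - <<'E'
from h import *
go([600,48,290],3.067)
E
```

```text
at [573.8  96.9 291.7] yaw 1.667 -> tool d [-51.2  21.4   2. ] turn -1.4
```

>>> apply_moves:
  steps:
    - [-51, 21, 0, -1.4]
    - [-51, 21, 0, -1.4]
    - [-51, 21, 0, -1.4]
    - [-51, 21, 0, -1.4]
    - [-51, 21, 0, -1.4]
    - [-51, 21, 0, -1.4]
    - [-51, 21, 0, -1.4]
    - [-51, 21, 0, -1.4]
    - [-51, 21, 0, -1.4]
    - [-51, 21, 0, -1.4]

```text
time_s: 25.25
eef_pos: [596.3, 48.0, 283.0]
ee_rot: [-0.111, -3.139, 0.0]
contact_force: [-0.4, -0.5, 0.5]
grip_width: 32.4
grip_force: 0.0
```

```bash
python3 - <<'E'
from h import *
im,i=cam("wrist","w9"); np.save("w9.npy",i["world_from_camera"]); go([480,32,150],3.067)
a=cv2.imread("pics/w9.png")[0:280,120:440]
cv2.imwrite("pics/w9c.png",cv2.resize(a,None,fx=2,fy=2,interpolation=cv2.INTER_CUBIC))
E
```

```text
at [596.3  48.  283. ] yaw 3.071 -> tool d [114.8 -24.1 133.1] turn 0.004
```

View pics/w9c.png

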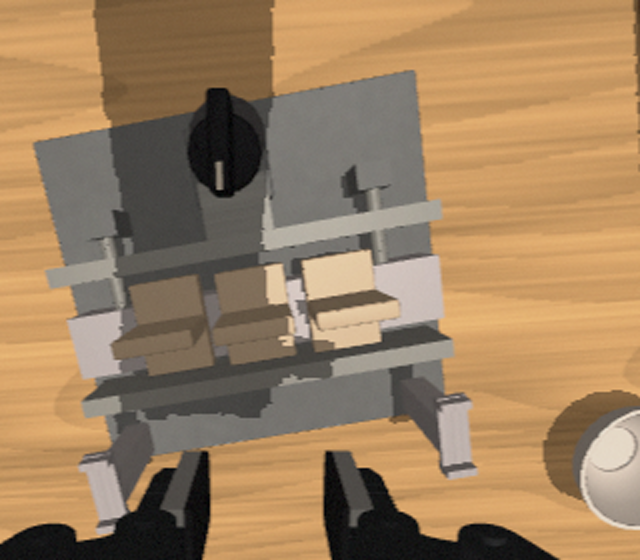

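All three tiles stand parallel on the bed at crop (160,330), (255,315) and (345,300). The knob bar is vertical at (220,140). I go to the knob.

>>> apply_moves:
  steps:
    - [115, -24, 60, 0]
    - [115, -24, 130, 0]
    - [115, -24, 133, 0]
    - [115, -24, 133, 0]
    - [115, -24, 133, 0]
    - [115, -24, 133, 0]
    - [115, -24, 133, 0]
  claw: 40

```text
time_s: 26.0
eef_pos: [483.2, 32.4, 152.9]
ee_rot: [0.118, 3.134, -0.0]
contact_force: [0.1, -0.2, 0.2]
grip_width: 39.9
grip_force: 0.0
```

```bash
python3 - <<'E'
from h import *
go([479.5,31.8,89.5],3.067)
E
```

```text
at [483.2  32.4 152.9] yaw 3.066 -> tool d [ 3.9 -0.9 63.4] turn -0.001
```

>>> apply_moves:
  steps:
    - [1.5, -0.6, 40, 0]
    - [1.5, -0.6, 61, 0]
    - [1.5, -0.6, 61, 0]
    - [1.5, -0.6, 61, 0]
    - [1.5, -0.6, 61, 0]

```text
time_s: 26.5
eef_pos: [480.8, 32.0, 91.7]
ee_rot: [0.117, 3.136, -0.0]
contact_force: [-0.7, -0.3, -0.3]
grip_width: 40.2
grip_force: 0.0
```

>>> apply_moves:
  steps:
    - [0, 0, 0, 0]
    - [0, 0, 0, 0]
    - [0, 0, 0, 0]
    - [0, 0, 0, 0]
    - [0, 0, 0, 0]
  claw: 8
  grip_force: 60

```text
time_s: 27.0
eef_pos: [479.5, 31.3, 91.1]
ee_rot: [0.118, 3.137, -0.003]
contact_force: [-0.1, -2.8, 5.3]
grip_width: 10.9
grip_force: 58.9
```

```bash
python3 - <<'E'
from h import *
go([480,31.8,90],1.3);print(pose()[0]["ft_torque"])
E
```

```text
at [479.5  31.3  91.1] yaw 3.067 -> tool d [-0.4  0.5  1.1] turn 1.767
[-0.56218522  0.14965312  0.2564235 ]
```

>>> apply_moves:
  steps:
    - [0, 0, 0, 0.12]
    - [0, 0, 0, 0.24]
    - [0, 0, 0, 0.36]
    - [0, 0, 0, 0.48]
    - [0, 0, 0, 0.6]
    - [0, 0, 0, 0.72]
    - [0, 0, 0, 0.84]
    - [0, 0, 0, 0.96]
    - [0, 0, 0, 1.08]
    - [0, 0, 0, 1.2]

```text
time_s: 28.0
eef_pos: [479.2, 30.9, 91.1]
ee_rot: [1.874, 2.517, -0.002]
contact_force: [-1.3, -4.3, 6.5]
grip_width: 11.2
grip_force: 59.1
```

```bash
python3 - <<'E'
from h import *
go([480,31.8,90],1.3);s=pose()[0];print(s["ft_torque"],s["contact_force"])
E
```

```text
at [479.2  30.9  91.1] yaw 1.862 -> tool d [0.6 1.  1.1] turn 0.562
[-0.92006315  0.41822506  0.34904732] [-1.32025787 -4.32818975  6.53653247]
```

>>> apply_moves:
  steps:
    - [0, 0, -1, 0.07]
    - [0, 0, -1, 0.14]
    - [0, 0, -1, 0.21]
    - [0, 0, -1, 0.28]
    - [0, 0, -1, 0.35]
    - [0, 0, -1, 0.42]
    - [0, 0, -1, 0.49]
    - [0, 0, -1, 0.55]

```text
time_s: 28.8
eef_pos: [478.9, 30.9, 91.1]
ee_rot: [2.485, 1.917, -0.002]
contact_force: [0.2, -4.8, -0.6]
grip_width: 10.6
grip_force: 59.6
```

```bash
python3 - <<'E'
from h import *
go([480,31.8,90],1.3);s=pose()[0];print(s["ft_torque"],s["contact_force"])
E
```

```text
at [478.9  30.9  91.1] yaw 1.314 -> tool d [1.2 0.9 1.1] turn 0.014
[-1.04158663 -0.03481068  0.41483469] [ 0.24452638 -4.8296514  -0.6328245 ]
```

>>> apply_moves:
  steps:
    - [0, 0, 0, 0.06]
    - [0, 0, 0, 0.12]
    - [0, 0, 0, 0.18]
    - [0, 0, 0, 0.24]
    - [0, 0, 0, 0.3]
    - [0, 0, 0, 0.36]
    - [0, 0, 0, 0.4]

```text
time_s: 29.5
eef_pos: [478.7, 31.0, 91.1]
ee_rot: [2.816, 1.386, -0.001]
contact_force: [0.7, -5.0, 0.1]
grip_width: 11.0
grip_force: 59.7
```

```bash
python3 - <<'E'
from h import *
go([480,31.8,90],1.3);s=pose()[0];print(s["ft_torque"],s["contact_force"])
E
```

```text
at [478.7  31.   91.1] yaw 0.915 -> tool d [1.5 0.5 1.1] turn -0.385
[-1.01314592  0.08313977  0.47471827] [ 0.68970883 -4.97357321  0.06322258]
```

>>> apply_moves:
  steps:
    - [0, 0, 0, 0]
    - [0, 0, 0, 0]
    - [0, 0, 0, 0]
    - [0, 0, -50, 0]
    - [0, 0, -100, 0]
    - [0, 0, -150, 0]
    - [20, 20, -200, 0]
    - [30, 30, -210, 0]
    - [30, 30, -210, 0]
  claw: 45

```text
time_s: 30.4
eef_pos: [523.7, 37.8, 303.6]
ee_rot: [2.814, 1.39, 0.009]
contact_force: [0.9, -0.5, -1.0]
grip_width: 45.2
grip_force: 0.0
```

```bash
python3 - <<'E'
from h import *
im,i=cam("wrist","w10"); np.save("w10.npy",i["world_from_camera"]); t,_=cam("top","top2");go([466,338,200],1.7)
a=cv2.imread("pics/w10.png")[0:260,150:430]
b=cv2.imread("pics/top2.png")[130:280,100:180]
cv2.imwrite("pics/w10c.png",np.hstack([cv2.resize(a,(560,520)),cv2.resize(b,(240,520))]))
E
```

```text
at [520.2  37.9 300. ] yaw 0.917 -> tool d [ 205.5 -225.3  100.1] turn -0.783
```

View pics/w10c.png

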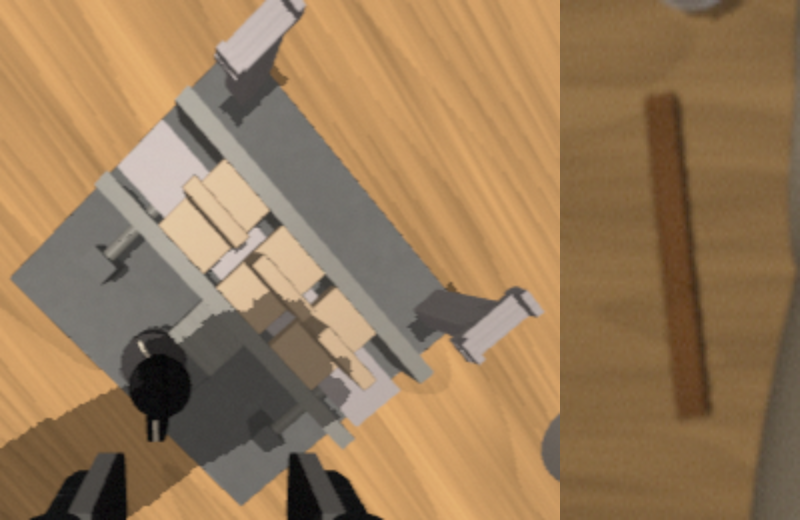

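All three tiles touch both jaws, and the cam mark has turned against the knob mark, so the ratchet slipped. The bar is undisturbed at top pixels (134,157)–(144,250).

```bash
python3 - <<'E'
from h import *
i=manip.camera_info("top"); w=plane(i,[(134,157.4),(144.3,249.7)],20)[:,:2]; d=w[0]-w[1]
c=w.mean(0); y=np.arctan2(d[1],d[0]); print(w,c,y,np.hypot(*d)); go([*c,150],y+np.pi)
E
```

```text
[[597.42609452 353.92445072]
 [335.03727243 316.78224531]] [466.23168348 335.35334802] 0.14061980985525585 265.0045987901253
at [520.2  37.9 300. ] yaw 0.917 -> tool d [ 203.5 -223.5  150.1] turn -2.365
```

>>> apply_moves:
  steps:
    - [203, -223, 100, -0.15]
    - [203, -223, 100, -0.3]
    - [203, -223, 100, -0.45]
    - [203, -223, 100, -0.6]
    - [203, -223, 100, -0.75]
    - [203, -223, 100, -0.9]
    - [203, -223, 100, -1.05]
    - [203, -223, 100, -1.2]
    - [203, -223, 100, -1.35]
    - [203, -223, 100, -1.5]
  claw: 55

```text
time_s: 31.5
eef_pos: [464.6, 333.7, 198.3]
ee_rot: [-1.102, -2.939, 0.006]
contact_force: [0.4, -0.3, -1.0]
grip_width: 55.3
grip_force: 0.0
```

>>> apply_moves:
  steps:
    - [0, 0, 50, -0.15]
    - [0, 0, 50, -0.3]
    - [0, 0, 50, -0.45]
    - [0, 0, 50, -0.6]
    - [0, 0, 50, -0.75]
    - [0, 0, 50, -0.86]
    - [0, 0, 50, -0.86]
    - [0, 0, 50, -0.86]
    - [0, 0, 50, -0.86]

```text
time_s: 32.4
eef_pos: [466.2, 334.0, 150.0]
ee_rot: [0.209, -3.133, 0.001]
contact_force: [0.5, -0.1, -0.1]
grip_width: 55.2
grip_force: 0.0
```

```bash
python3 - <<'E'
from h import *
im,i=cam("wrist","w11"); np.save("w11.npy",i["world_from_camera"]); go([466,335.4,150],3.28)
h=cv2.cvtColor(im,cv2.COLOR_RGB2HSV); print([h[v,255].tolist() for v in (20,100,150,200)], [h[100,u].tolist() for u in range(150,360,20)])
a=cv2.imread("pics/w11.png"); cv2.imwrite("pics/w11v.png",a)
E
```

```text
at [466.5 334.2 150.3] yaw -3.008 -> tool d [0.4 1.3 0.3] turn -0.005
[[16, 131, 197], [13, 161, 152], [13, 163, 142], [13, 165, 88]] [[16, 130, 106], [15, 129, 113], [16, 129, 113], [16, 129, 113], [16, 134, 200], [14, 164, 148], [13, 165, 139], [16, 131, 203], [15, 131, 200], [16, 130, 206], [16, 130, 185]]
```

View pics/w11v.png

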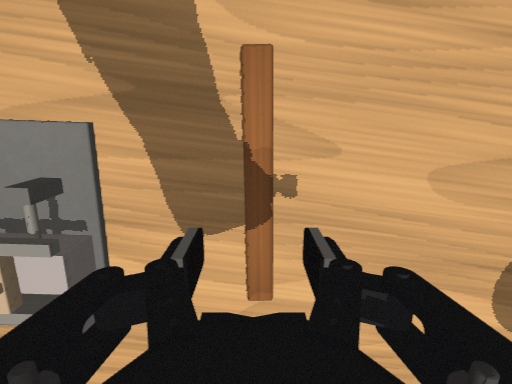

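The bar stands vertical in the image, ends at (257,45) and (260,299), between the fingers.

```bash
python3 - <<'E'
from h import *
i=manip.camera_info("wrist"); i["world_from_camera"]=np.load("w11.npy")
w=plane(i,[(243,46),(272,46),(272,299),(248,299)],20)[:,:2]; print(w.round(1))
f,n=w[:2].mean(0),w[2:].mean(0); d=f-n; print(np.hypot(*d),np.hypot(*(w[0]-w[1])),np.hypot(*(w[2]-w[3])))
y=np.arctan2(d[1],d[0]); c=w.mean(0);print(c,y); go([*c,2],y)
E
```

```text
[[339.1 308.2]
 [335.6 334. ]
 [595.7 373.9]
 [599.4 346.5]]
263.18614768569535 26.116276158290457 27.60669532973724
[467.44776299 340.64802027] -2.9924987712116855
at [466.5 334.2 150.3] yaw -3.008 -> tool d [ -1.9   6.4 148.2] turn -0.015
```

>>> apply_moves:
  steps:
    - [-1.5, 5, 50, -0.015]
    - [-1.5, 5, 100, -0.015]
    - [-1.5, 5, 135, -0.015]
    - [-1.5, 5, 145, -0.015]
    - [-1.5, 5, 146.5, -0.015]
    - [-1.5, 5, 146.5, -0.015]
    - [-1.5, 5, 146.5, -0.015]

```text
time_s: 33.15
eef_pos: [469.7, 340.6, 6.5]
ee_rot: [-0.235, 3.129, 0.002]
contact_force: [0.2, -0.1, -0.2]
grip_width: 55.1
grip_force: 0.0
```

>>> apply_moves:
  steps:
    - [0, 0, 0, 0]
    - [0, 0, 0, 0]
    - [0, 0, 0, 0]
    - [0, 0, 0, 0]
  claw: 24
  grip_force: 40

```text
time_s: 33.55
eef_pos: [469.1, 340.3, 6.0]
ee_rot: [-0.235, 3.13, 0.002]
contact_force: [-0.5, -0.7, 6.5]
grip_width: 29.2
grip_force: 41.4
```

>>> apply_moves:
  steps:
    - [0, 0, -20, 0]
    - [0, 0, -70, 0]
    - [0, 0, -120, 0]
    - [0, 0, -170, 0]
    - [0, 0, -220, 0]
    - [0, 0, -220, 0]
    - [0, 0, -220, 0]

```text
time_s: 34.25
eef_pos: [468.7, 340.1, 226.1]
ee_rot: [-0.235, 3.129, 0.002]
contact_force: [-0.2, 0.2, -2.1]
grip_width: 29.4
grip_force: 40.5
```

```bash
python3 - <<'E'
from h import *
go([*hold(82,-2),200],1.67); print(pose()[0]["joints"].round(2))
E
```

```text
at [468.7 340.1 226.1] yaw -2.991 -> tool d [-150.7 -318.6   26.3] turn 1.622
[ 0.49  0.32  0.04  1.29 -0.    0.34]
```

>>> apply_moves:
  steps:
    - [-15, -32, 0, 0.15]
    - [-30, -64, 0, 0.3]
    - [-45, -96, 0, 0.45]
    - [-60, -127, 0, 0.6]
    - [-75, -159, 0, 0.75]
    - [-90, -191, 0, 0.9]
    - [-105, -223, 0, 1.05]
    - [-120, -255, 0, 1.2]
    - [-135, -287, 0, 1.35]
    - [-151, -318, 0, 1.5]

```text
time_s: 35.25
eef_pos: [664.1, 46.5, 221.5]
ee_rot: [-1.969, -2.444, 0.004]
contact_force: [0.7, 0.4, -0.7]
grip_width: 29.2
grip_force: 40.5
```

>>> apply_moves:
  steps:
    - [0, 0, 0, 0.12]
    - [0, 0, 20, 0.12]
    - [0, 0, 40, 0.12]
    - [0, 0, 40, 0.12]
    - [0, 0, 40, 0.12]
    - [0, 0, 40, 0.12]

```text
time_s: 35.85
eef_pos: [664.8, 47.9, 184.6]
ee_rot: [2.106, 2.331, 0.0]
contact_force: [0.1, -0.6, -1.5]
grip_width: 29.0
grip_force: 40.5
```

```bash
python3 - <<'E'
from h import *
im,i=cam("wrist","w12"); np.save("w12.npy",i["world_from_camera"]); go([*hold(82,-2),150],1.67)
a=cv2.imread("pics/w12.png"); cv2.imwrite("pics/w12v.png",cv2.resize(a,None,fx=1.5,fy=1.5))
E
```

```text
at [665.1  47.9 185. ] yaw 1.672 -> tool d [-0.2  0.3 35. ] turn 0.002
```

View pics/w12v.png

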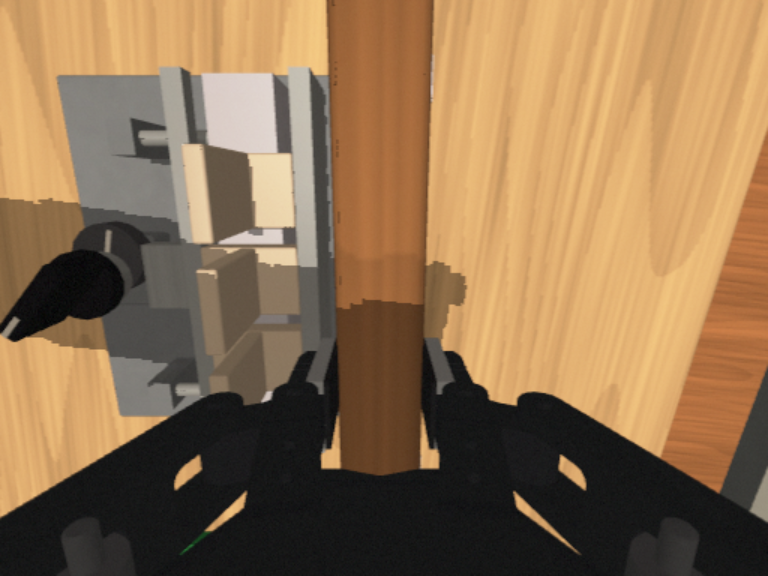

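```bash
python3 - <<'E'
from h import *
i=manip.camera_info("wrist"); i["world_from_camera"]=np.load("w9.npy")
w=plane(i,np.array([(438,402),(468,394),(475,468),(447,475),(80,458),(108,452),(127,520),(98,530)])/2+[120,0],119)[:,:2]
print([((p-O)@ex).round(1).item() for p in w],[((p-O)@ey).round(1).item() for p in w])
i["world_from_camera"]=np.load("w12.npy")
w=plane(i,np.array([(328,5),(433,5),(335,250),(424,250)])/1.5,185-6+20)[:,:2]
print([((p-O)@ex).round(1).item() for p in w],[((p-O)@ey).round(1).item() for p in w])
E
```

```text
[56.1, 54.2, 101.5, 103.2, 54.7, 53.8, 99.7, 103.3] [100.4, 118.1, 118.8, 101.7, -114.7, -97.2, -96.5, -115.9]
[68.0, 96.4, 68.1, 96.0] [110.0, 110.0, 43.0, 43.0]
```

```bash
python3 - <<'E'
from h import *
i=manip.camera_info("wrist")
for n,pts,s,o in [("w6.npy",[(465,455),(566,452)],1.75,[60,0]),("w10.npy",[(217,47),(233,78),(470,362),(459,345),(540,310),(527,290)],2,[150,0])]:
    i["world_from_camera"]=np.load(n); w=plane(i,np.array(pts)/s+o,119)[:,:2]
    print([((p-O)@ex).round(1).item() for p in w],[((p-O)@ey).round(1).item() for p in w])
a=cv2.imread("pics/w6.png")[200:300,300:400]; cv2.imwrite("pics/x.png",a)
E
```

```text
[55.1, 105.7] [-107.0, -105.4]
[58.7, 54.9, 55.4, 56.8, 104.9, 106.0] [118.7, 102.0, -112.8, -99.6, -115.6, -100.4]
```

>>> apply_moves:
  steps:
    - [0.5, -1, 30, 0]
    - [0.5, -1, 55, 0]
    - [0.5, -1, 62, 0]
    - [0.5, -1, 65, 0]
    - [0.5, -1, 67, 0]
    - [0.5, -1, 68, 0]
    - [0.5, -1, 68, 0]

```text
time_s: 36.6
eef_pos: [664.4, 48.2, 117.4]
ee_rot: [2.105, 2.33, 0.002]
contact_force: [-0.3, 0.4, -1.7]
grip_width: 28.8
grip_force: 40.5
```

```bash
python3 - <<'E'
from h import *
go([*hold(81,-2),116],1.67); p=pose()[1]; print((p[:2]-O)@ex,(p[:2]-O)@ey)
E
```

```text
at [664.4  48.2 117.4] yaw 1.672 -> tool d [-0.6  0.   1.4] turn 0.002
80.97763129104634 -1.4109166153514292
```

>>> apply_moves:
  steps:
    - [0, 0, 1, 0]
    - [0, 0, 2, 0]
    - [0, 0, 2.5, 0]
    - [0, 0, 2.5, 0]

```text
time_s: 37.0
eef_pos: [664.3, 48.2, 115.9]
ee_rot: [2.105, 2.329, 0.002]
contact_force: [-2.1, 0.4, 7.7]
grip_width: 28.9
grip_force: 41.5
```

>>> apply_moves:
  steps:
    - [0, 0, -0.5, 0]
    - [0, 0, -0.5, 0]
    - [0, 0, -0.5, 0]
    - [0, 0, -30, 0]
    - [0, 0, -80, 0]
    - [-20, -10, -130, 0]
    - [-60, -60, -180, 0]
    - [-70, -100, -220, 0]
    - [-70, -140, -220, 0]
    - [-70, -140, -220, 0]
  claw: 46

```text
time_s: 38.0
eef_pos: [529.4, -36.5, 336.5]
ee_rot: [2.106, 2.327, 0.002]
contact_force: [0.3, 0.5, -0.0]
grip_width: 46.1
grip_force: 0.0
```

```bash
python3 - <<'E'
from h import *
cam("wrist","w13"); cam("side","side2"); print(pose()[1])
a=cv2.imread("pics/w13.png"); b=cv2.imread("pics/side2.png")[150:290,130:330]
cv2.imwrite("pics/fin.png",np.hstack([cv2.resize(a,(400,300)),cv2.resize(b,(400,300))]))
E
```

```text
[529.73466752 -36.33813179 336.66430831]
```

View pics/fin.png

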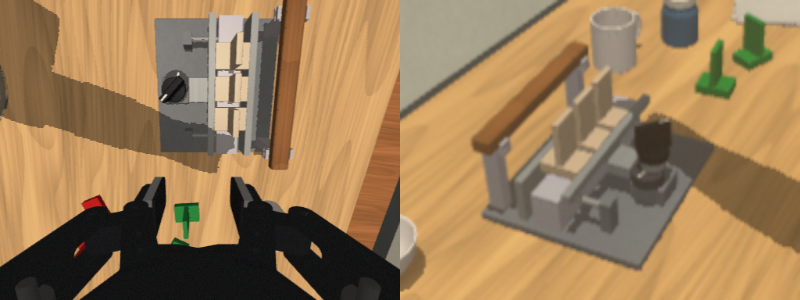

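The bar lies flat on both seats, and the three tiles are clamped. One numeric check of bar centring.

```bash
python3 - <<'E'
from h import *
i=manip.camera_info("wrist"); im=cv2.imread("pics/w13.png"); h=cv2.cvtColor(im,cv2.COLOR_BGR2HSV)
m=((h[...,0]<15)&(h[...,1]>140)).astype(np.uint8); m[:,:340]=0; m[:,405:]=0; m[230:]=0
n,l,s,c=cv2.connectedComponentsWithStats(m); k=1+s[1:,4].argmax(); print(s[k])
r=s[k]; ys=r[1]+r[3]; u=np.where(l[ys-3]==k)[0]; 
w=plane(i,[(u.min(),ys),(u.max(),ys)],130)[:,:2]; print([((p-O)@ex,(p-O)@ey) for p in w])
for v in (20,100,190):
    u=np.where(l[v]==k)[0]; w=plane(i,[(u.min(),v),(u.max(),v)],130)[:,:2]; print([((p-O)@ex,(p-O)@ey) for p in w])
E
```

```text
[ 344    0   49  217 5835]
[(np.float64(64.607606155519), np.float64(-133.16607489032)), (np.float64(94.4491007760522), np.float64(-133.20874014272385))]
[(np.float64(61.97527012002332), np.float64(102.73285400870127)), (np.float64(93.62921437919006), np.float64(102.74522960816643))]
[(np.float64(62.33163382417493), np.float64(17.107512873329632)), (np.float64(93.85944334079741), np.float64(17.099521422210643))]
[(np.float64(62.61705137554668), np.float64(-95.40702062456972)), (np.float64(94.30452872686422), np.float64(-95.44281846224341))]
```

```bash
python3 -c "
from workcell import manip
print(manip.job_done())"
```

```text
the job is handed in; nothing more can be done
None
```

The job is handed in; the system gave no verdict. I found three tiles, clamped them until the ratchet slipped (about 0.5 rad), then laid the bar flat on both posts, within about 2 mm of centre; mug, jar, bowl and look-alikes were not touched.

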